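# Zero the pepper grinder and set it three clicks coarser

### The job

Reset the grind of the pepper grinder: turn the black ribbed adjustment ring on its top clockwise (seen from above) until you feel the burrs touch, without forcing them together, then back it off three clicks anticlockwise and let go of it. Do not disturb the other things on the table.

Things in the scene. Friction and masses are not known exactly. Their poses are not given: they have to be found in the camera images.
- grinder: Countertop pepper grinder of bare metal, fixed to the table: round foot 104 mm across and 40 tall, then a round housing 92 to 86 mm across whose flat shoulder (80 mm across) is 94 mm above the table. A black catch drawer and a small dark pointer on the shoulder show its front. Origin: on the table under its middle; z up, front is -x. Only the adjustment ring rises above the shoulder.
- adjuster_grip (a point): Point on the upright axis of the adjustment ring, 123 mm above the table, a good height to grip. The ring is a black ribbed cylinder, 53 mm across over the ribs, underside 97 and top 136 mm above the table; it turns about this axis and does not rise or sink. Grip its side; fingers may reach down to the shoulder.
- index_tip (a point): Outer end of the thin steel index bar that lies on the ring's top face, 23 mm from the axis; turns with the ring. The ring has 24 clicks a turn, one click is 15 degrees (0.262 rad); each takes about 0.06 N m to pass, and a ring let go springs into the nearest click. It sits in a click just as the burrs come to touch; count from there: three clicks back is 0.785 rad.
- adjuster (a joint): Angle of the ring, rad, growing clockwise seen from above; 0 when the index bar points to the front pointer. Starts -1.95 to -1.45. The burrs touch at a hidden angle from -0.5 to 0.5, new every time: feel for it. Past touching the ring stiffens by about 2.7 N m per rad: 0.3 N m that does not drop away is a sure touch; 1 N m (over a third of a rad past) is forcing.
- pepper_shaker: glass pepper shaker with steel cap, 43 mm across, 75 tall, standing left of the grinder. Leave it alone. Origin: centre of its underside.
- toothpick_jar: toothpick jar, 46 mm across, 66 tall, standing at the back left. Leave it alone. Origin: centre of its underside.
- spare_spout: loose plastic spout, 33 mm across, 48 tall, standing at the front left. Leave it alone. Origin: centre of its underside.
- table_spoon: white soup spoon 141x43x34 mm, lying right of the grinder. Leave it alone. Origin: centre of its underside.
- table_bowl: white bowl upside down, 89 mm across, 53 tall, right of the spoon. Leave it alone. Origin: centre of its underside.
- table_fork: fork 177x22x8 mm, lying at the far right. Leave it alone. Origin: centre of its underside.
- valve_brush: bottle brush 235x23x21 mm, lying crosswise behind the grinder. Leave it alone. Origin: centre of its underside.

How it is judged:
By the outcome, as a careful person would: the job done as asked, in the order asked, and still so for the second after the job is handed in, with the robot touching nothing.
It also fails if it takes over 69 s, if anything falls off the work surface, if the arm or the gripper's body presses on something with over 40 N, if the wrist force passes 120 N, or if a joint passes its speed limit or range.

### The arm

A 6-joint arm with a two-finger parallel gripper is mounted at the origin on a cart in front of the work surface, level with it; the furniture and walls round the work are solid. World frame = base frame: x ahead of the robot, y to its left, z up, the work surface at z = 0. Lengths are in m, angles in rad, forces in N, time in s.
With the tool pointing down it reaches from about 0.275 to 0.825 m from the base axis. Payload 5.2 kg.
Tool frame: the origin (TCP) lies on the centre line of the jaws, within the pads' length; the fingertips stand 11 mm ahead of it and the grasp point (between the pads) lies 8 mm behind it; z points along the fingers, y is the line along which they close (so a half turn about z gives the same grasp; the last joint's range is limited). The gripper opens to 93 mm and grips with 3 to 60 N. Pads are 15 mm wide; open, the fingers measure 128 mm over their backs; the gripper's body (75 mm by 188 mm) begins 65 mm behind the grasp point.
Start: joints at [-1.484, 0.259, 1.535, -0, 1.348, -0.203], TCP at [0.157, -0.527, 0.23] pointing down, gripper open.
Joint ranges: [-3.14, 3.14], [-0.91, 2.08], [0.19, 2.58], [-1.22, 4.36], [0.22, 2.71], [-3.12, 3.12]. Speed limits (rad/s): [2.57, 2.57, 3.14, 3.14, 3.14, 3.14].

### API

Orientations are given as a unit quaternion [x, y, z, w].
In Python, from bench import ctrl gives the robot as it stands.
- The arm moves only by the shell command python3 -m inch 'ROWS'. ROWS is JSON, a list of rows, each a list of 7 numbers: the turn, a rotation vector about the tool's x, y, z in rad, then the shift along the tool's x, y, z in mm, then the finger opening in mm, from 0 to 93. In form: [[rx, ry, rz, dx, dy, dz, grip], ...]. A call has 1 to 12 rows; each row is the pose to reach, as a shift and turn from the pose commanded when the call began, along the tool's axes at that moment; what a row does not reach only later rows make up. A row lasts 1/8 s, in which the tool goes at most 62.5 mm and 10.7 degrees, less where a joint would pass 70% of its speed; a pose out of reach is approached as far as the arm can. A call with a gripper value outside its range is refused whole. The fingers move at their own pace and stop on an object; the grip force is fixed at half the most. Time passes only in rows, so rows that repeat a pose let the fingers close. It gives the time, the measured TCP pose, the force, the opening and the grip force at its end, in the units of the state.
- ctrl.observe(): the state, without advancing time (a new reading comes with each control period).
- ctrl.read_camera(name): name is "scene" or "top" or "wrist"; returns (picture, depth): 420x560x3 uint8, red, green, blue; 420x560 float32, m along the optical axis (not along the pixel's ray), 0 where there is no reading.
- ctrl.camera_params(name): a dict with "mtx" (3x3 intrinsics, pixels), "R" (3x3) and "t" (3): a world point X has camera coordinates R X + t. Camera axes: x right, y down, z forward; pixel columns grow to the right and rows downward; lengths in m; the calibration is good to about 2 mm. A picture is of the moment at which its call begins: read the wrist's pose just before it. camera_params takes no time and is no camera call; for the wrist camera it gives the pose at the moment of the call.
- ctrl.sign_off(): hands the job in; it is judged then, once.
The state is a dict: "time": time; "qpos": joint angles; "joint_vel": joint speeds; "joint_torque": joint torques, N m; "ee_pos": TCP position; "orientation": TCP orientation; "force": force on the tool from outside, world axes, zero at the start; "ft_torque": the same for the moment, N m; "width": opening from 0.0 (shut) to 1.0 (fully open); "grip_force": force on a finger pad.
Only numpy, scipy, OpenCV 4.12 (cv2) and the standard library are available. Lean on these libraries where they do the work, as an engineer would, in place of code of your own. Each camera call takes 0.05 s, during which the arm holds its last target. There are 200 camera calls.

## Working session

There is one attempt and no reset: what is moved stays moved. The work goes in short steps, Python scripts to look and compute and a shell command to move; the robot and the scene stay as the last step left them, time stands still between calls to the robot, and variables do not carry over. Pictures are saved under pics/ and viewed, at most 10 in all, crops included, and the job is handed in when it is done.

```bash
mkdir -p pics
python3 - <<'E'
from bench import ctrl
import cv2,numpy as np
s=ctrl.observe();print(s)
ims=[]
for n in("scene","top"):
    p,d=ctrl.read_camera(n);np.save(f"pics/{n}_d.npy",d);cv2.imwrite(f"pics/{n}0.png",p[...,::-1])
    c=ctrl.camera_params(n);print(n,{k:np.round(v,3).tolist() for k,v in c.items()})
E
```

```text
{'time': 0.0, 'qpos': array([-1.48384739e+00,  2.59323567e-01,  1.53604331e+00, -6.73668405e-07,
        1.34799068e+00, -2.02775039e-01]), 'joint_vel': array([-0.00074219, -0.00082174,  0.00172721, -0.00010867,  0.0012209 ,
       -0.00035193]), 'joint_torque': array([ 4.46979277e-05, -4.37300706e+01, -2.84005362e+01,  7.19415536e-02,
        4.12631803e-02, -1.37626143e-04]), 'ee_pos': array([ 0.15711872, -0.52655124,  0.2288441 ]), 'orientation': array([ 9.89525442e-01,  1.44355882e-01,  5.07491302e-05, -8.80993259e-04]), 'force': array([-0.16663468,  0.68296629,  0.18397197]), 'ft_torque': array([ 0.0353025 ,  0.00225283, -0.04442809]), 'grip_force': 0.0, 'width': 1.0047863306988285}
scene {'mtx': [[424.963, 0.0, 278.079], [0.0, 424.963, 209.58], [0.0, 0.0, 1.0]], 'R': [[-0.641, -0.768, -0.006], [-0.399, 0.34, -0.852], [0.656, -0.543, -0.524]], 't': [0.33, 0.337, 0.692]}
top {'mtx': [[393.849, 0.0, 277.503], [0.0, 393.849, 213.838], [0.0, 0.0, 1.0]], 'R': [[-0.018, -1.0, -0.021], [-0.998, 0.019, -0.052], [0.053, 0.02, -0.998]], 't': [-0.043, 0.557, 1.153]}
```

View pics/scene0.png

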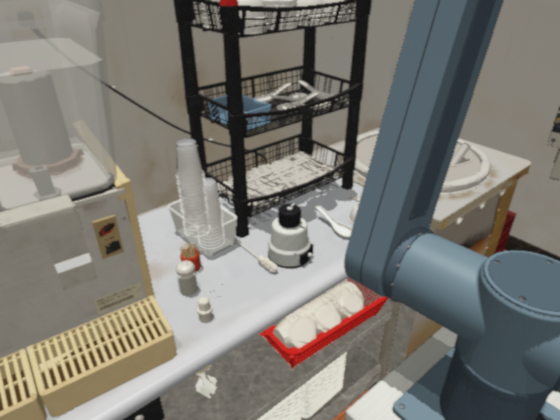

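View pics/top0.png

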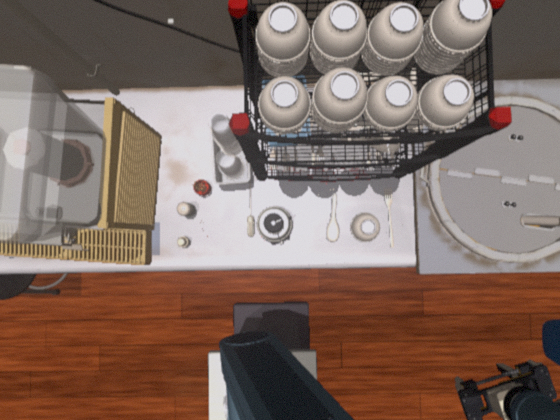

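The scene view shows the grinder at (290,240) with its black ring at (290,215). In the top view the ring is at (274,224), and the rack stands behind it (front legs near (265,175)).

```bash
cat > h.py <<'E'
import numpy as np
def ray(c,u,v,z):
    d=c["R"].T@np.linalg.inv(c["mtx"])@[u,v,1]; o=-c["R"].T@c["t"]
    return o+d*(z-o[2])/d[2]
def pts(c,u,v,d):
    p=np.linalg.inv(c["mtx"])@np.vstack([u*d,v*d,d]); return (c["R"].T@(p-np.array(c["t"])[:,None])).T
E
python3 - <<'E'
from bench import ctrl
from h import *
import cv2
c=ctrl.camera_params("top");im=cv2.imread("pics/top0.png");d=np.load("pics/top_d.npy")
v,u=np.mgrid[195:255,245:305];P=pts(c,u.ravel(),v.ravel(),d[195:255,245:305].ravel())
m=(P[:,2]>.12)&(P[:,2]<.15);print(m.sum(),P[m].mean(0),P[m].min(0),P[m].max(0))
m2=(P[:,2]>.085)&(P[:,2]<.15);print(m2.sum(),(P[m2].min(0)+P[m2].max(0))/2)
# rack near the grinder
v,u=np.mgrid[90:215,200:500];P=pts(c,u.ravel(),v.ravel(),d[90:215,200:500].ravel())
for lo,hi in((.12,.2),(.2,.3),(.3,.45),(.45,.9)):
  m=(P[:,2]>lo)&(P[:,2]<hi);q=P[m];print(lo,m.sum(),q[:,0].min() if len(q) else 0, q[np.argsort(q[:,0])[:3]].round(3).tolist())
cr=im[190:260,240:310];cv2.imwrite("pics/crop1.png",cv2.resize(cr,None,fx=8,fy=8,interpolation=cv2.INTER_CUBIC))
E
```

```text
311 [ 0.5275888  -0.04366078  0.13552541] [ 0.50157618 -0.07033405  0.12242913] [ 0.5524984  -0.01721918  0.14179083]
747 [ 0.52700629 -0.04362705  0.11351575]
0.12 859 0.5490602719773459 [[0.549, -0.052, 0.137], [0.549, -0.055, 0.135], [0.549, -0.039, 0.139]]
0.2 2684 0.6560410385953176 [[0.656, -0.304, 0.292], [0.656, -0.141, 0.299], [0.656, -0.012, 0.288]]
0.3 1909 0.6388682125444257 [[0.639, -0.211, 0.324], [0.639, -0.213, 0.323], [0.639, -0.218, 0.322]]
0.45 11941 0.6391722646999729 [[0.639, -0.222, 0.547], [0.639, -0.231, 0.546], [0.639, -0.232, 0.545]]
```

View pics/crop1.png

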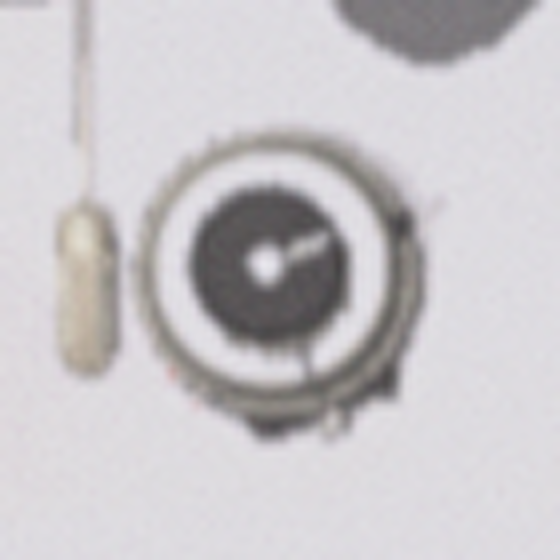

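The crop shows the ring centred at (265,265) with its bar pointing to (325,240) and the front pointer at (307,360). That puts the ring at about -1.59 rad, with its axis at (0.527, -0.044). I'll move over it while turning the wrist back, so there is room for the clockwise turn.

```bash
python3 -m inch '[[0,0,-0.1,41,-30,0,93],[0,0,-0.2,82,-60,0,93],[0,0,-0.3,123,-89,0,93],[0,0,-0.4,164,-119,0,93],[0,0,-0.5,205,-149,0,93],[0,0,-0.6,246,-179,0,93],[0,0,-0.7,287,-209,0,93],[0,0,-0.8,328,-238,0,93],[0,0,-0.9,370,-268,0,93],[0,0,-1.0,411,-298,0,93],[0,0,-1.1,452,-328,0,93],[0,0,-1.2,493,-358,0,93]]'; python3 -m inch '[[0,0,-0.15,0,0,0,93],[0,0,-0.3,0,0,0,93],[0,0,-0.45,0,0,0,93],[0,0,-0.6,0,0,0,93],[0,0,-0.75,0,0,0,93],[0,0,-0.9,0,0,0,93],[0,0,-1.05,0,0,0,93],[0,0,-1.2,0,0,0,93],[0,0,-1.2,0,0,0,93]]'
cat >> h.py <<'E'
def st():
    from bench import ctrl
    from scipy.spatial.transform import Rotation as R
    s=ctrl.observe();M=R.from_quat(s["orientation"]).as_matrix()
    print("t%.2f p%s q%s yaw %.3f zax%s F%s T%s w%.1f g%.1f"%(s["time"],s["ee_pos"].round(4),s["qpos"].round(3),np.arctan2(M[1,0],M[0,0]),M[:,2].round(4),s["force"].round(1),s["ft_torque"].round(3),93*s["width"],s["grip_force"]))
    return s,M
E
python3 - <<'E'
from h import *; from bench import ctrl; import cv2
s,M=st();e=np.array([.527,-.0437,.115])-s["ee_pos"];print("shift tool mm",(M.T@e*1000).round(1))
c=ctrl.camera_params("wrist");p,d=ctrl.read_camera("wrist");cv2.imwrite("pics/wrist1.png",p[...,::-1])
v,u=np.mgrid[0:420,0:560];P=pts(c,u.ravel(),v.ravel(),d.ravel())
r=np.hypot(P[:,0]-.527,P[:,1]+.0437)
m=(P[:,2]>.12)&(P[:,2]<.15)&(r<.06)&(d.ravel()>0);print(m.sum(),(P[m].min(0)+P[m].max(0))/2)
E
```

```text
time: 1.6
ee_pos: [0.528, -0.0415, 0.2294]
orientation: [0.734, 0.679, -0.0, -0.0]
force: [-0.2, -0.5, 0.1]
width: 1.005
grip_force: 0.0
time: 2.72
ee_pos: [0.5271, -0.043, 0.2293]
orientation: [0.225, 0.974, 0.0, -0.0]
force: [-0.1, -0.5, 1.1]
width: 1.003
grip_force: 0.0
t2.73 p[ 0.5271 -0.043   0.2293] q[-0.293  0.221  1.585  0.     1.336 -1.41 ] yaw 2.688 zax[-8.e-04  3.e-04 -1.e+00] F[-0.1 -0.5  1.1] T[ 0.032 -0.133  0.018] w93.2 g0.0
shift tool mm [ -0.3  -0.6 114.3]
3434 [ 0.52389788 -0.04616668  0.13012362]
```

View pics/wrist1.png

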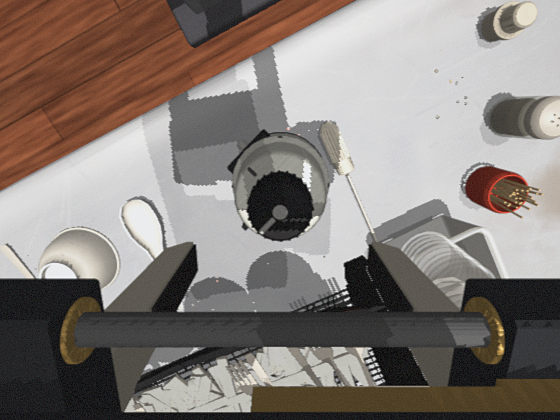

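The wrist view shows the ring at (278,205), with its hub at (280,212) and the pointer at (250,172). I'll refine the centre with a circle fit.

Run:
```python
from h import *; from bench import ctrl; import cv2
s,M=st()
for n in("wrist","top"):
    c=ctrl.camera_params(n);p,d=ctrl.read_camera(n)
    v,u=np.mgrid[0:420,0:560];P=pts(c,u.ravel(),v.ravel(),d.ravel())
    r=np.hypot(P[:,0]-.527,P[:,1]+.0437)
    m=(P[:,2]>.131)&(P[:,2]<.145)&(r<.045)&(d.ravel()>0)
    (x,y),rr=cv2.minEnclosingCircle(P[m][:,:2].astype(np.float32)*1000);print(n,m.sum(),x,y,rr,np.median(P[m][:,2]),P[m].mean(0))
    # shoulder circle
    m=(P[:,2]>.085)&(P[:,2]<.1)&(r<.06)&(d.ravel()>0)
    (x,y),rr=cv2.minEnclosingCircle(P[m][:,:2].astype(np.float32)*1000);print(" shoulder",m.sum(),x,y,rr)
    if n=="wrist": cv2.imwrite("pics/crop2.png",cv2.resize(p[120:260,210:350,::-1],None,fx=4,fy=4,interpolation=cv2.INTER_CUBIC))
```

```text
t2.77 p[ 0.5271 -0.0431  0.2293] q[-0.293  0.221  1.585  0.     1.336 -1.408] yaw 2.687 zax[-7.e-04  2.e-04 -1.e+00] F[0.2 0.2 0.4] T[ 0.04  -0.152 -0.022] w92.7 g0.0
wrist 3190 523.9282836914062 -46.07680130004883 27.04632568359375 0.1356260041341022 [ 0.52259157 -0.04521985  0.13555183]
 shoulder 2929 523.9005126953125 -46.0443000793457 42.98291778564453
top 0 0.0 0.0 0.0 nan [nan nan nan]
 shoulder 0 0.0 0.0 0.0
  return _methods._mean(a, axis=axis, dtype=dtype,
  ret = ret.dtype.type(ret / rcount)
<stdin>:8: RuntimeWarning: Mean of empty slice.
  ret = um.true_divide(
```

View pics/crop2.png

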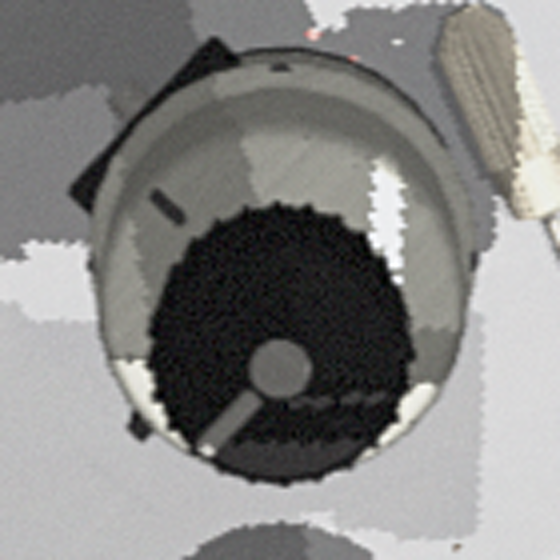

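Run:
```python
from h import *; from bench import ctrl
s,M=st()
c=ctrl.camera_params("wrist");f=lambda x,y,z:ray(c,210+x/4,120+y/4,z)[:2]
h,t=f(280,368,.138),f(207,447,.1365);a,b=f(155,195,.095),f(183,222,.095);print(h,t,a,b)
g=lambda v:np.arctan2(v[1],v[0])
front=g(a-b);print("front",front,g(a-h),"bar",g(t-h),"adj",-(g(t-h)-g(a-h)),"front by line",-(g(t-h)-front))
e=np.array([.5255,-.0452,.115])-s["ee_pos"];print("shift",(M.T@e*1000).round(1))
```

```text
t2.88 p[ 0.5272 -0.0431  0.2294] q[-0.293  0.221  1.585  0.     1.336 -1.409] yaw 2.687 zax[-5.e-04  1.e-04 -1.e+00] F[ 0.2 -0.3  0.3] T[ 0.016 -0.18  -0.043] w93.0 g0.0
[ 0.52422102 -0.04532531] [ 0.53302595 -0.0658492 ] [ 0.48827257 -0.05856017] [ 0.49633384 -0.05579519]
front -2.8111711067884326 -2.788830247834641 bar -1.1655348502078322 adj -1.623295397626809 front by line -1.6456362565806004
shift [  0.5  -2.7 114.4]
```

```bash
python3 -m inch '[[0,0,0,0.5,-2.7,25,93],[0,0,0,0.5,-2.7,50,93],[0,0,0,0.5,-2.7,75,93],[0,0,0,0.5,-2.7,95,93],[0,0,0,0.5,-2.7,108,93],[0,0,0,0.5,-2.7,114,93],[0,0,0,0.5,-2.7,114,93]]'; python3 -c "from h import *;st()"; python3 -m inch '[[0,0,0,0,0,0,58],[0,0,0,0,0,0,58],[0,0,0,0,0,0,58],[0,0,0,0,0,0,58]]';python3 -c "from h import *;st()"; python3 -m inch '[[0,0,0,0,0,0,40],[0,0,0,0,0,0,40],[0,0,0,0,0,0,40]]';python3 -c "from h import *;st()"
```

```text
time: 3.75
ee_pos: [0.5258, -0.0453, 0.1157]
orientation: [0.224, 0.975, 0.0, 0.0]
force: [0.1, 0.4, -0.7]
width: 0.999
grip_force: 0.0
t3.75 p[ 0.5258 -0.0453  0.1157] q[-0.298  0.325  1.744  0.     1.072 -1.416] yaw 2.689 zax[ 0.  0. -1.] F[ 0.1  0.4 -0.7] T[-0.029 -0.129 -0.053] w92.9 g0.0
time: 4.25
ee_pos: [0.5258, -0.0453, 0.1158]
orientation: [0.224, 0.975, 0.0, 0.0]
force: [-0.2, 0.0, 0.4]
width: 0.642
grip_force: 0.0
t4.25 p[ 0.5258 -0.0453  0.1158] q[-0.298  0.325  1.744  0.     1.072 -1.417] yaw 2.690 zax[ 3.e-04 -1.e-04 -1.e+00] F[-0.2  0.   0.4] T[ 0.026 -0.105 -0.006] w59.7 g0.0
time: 4.62
ee_pos: [0.526, -0.0446, 0.1158]
orientation: [0.224, 0.975, 0.001, 0.0]
force: [2.6, 5.6, 0.3]
width: 0.553
grip_force: 30.0
t4.62 p[ 0.526  -0.0446  0.1158] q[-2.970e-01  3.250e-01  1.744e+00  1.000e-03  1.072e+00 -1.417e+00] yaw 2.690 zax[ 7.e-04  1.e-03 -1.e+00] F[2.6 5.6 0.3] T[ 0.803 -0.504 -0.074] w51.5 g30.0
```

```bash
python3 -m inch '[[0,0,0,0,0.8,0,40],[0,0,0,0,0.8,0,40]]'; python3 -c "from h import *;st()"; python3 -m inch '[[0,0,0.1,0,0.0,0,40],[0,0,0.2,0,0,0,40],[0,0,0.3,0,0,0,40],[0,0,0.4,0,0,0,40],[0,0,0.5,0,0,0,40],[0,0,0.5,0,0,0,40]]'; python3 -c "from h import *;st()"
```

```text
time: 4.88
ee_pos: [0.5261, -0.0446, 0.1157]
orientation: [0.224, 0.975, -0.0, 0.0]
force: [0.4, 2.8, 0.7]
width: 0.552
grip_force: 30.0
t4.88 p[ 0.5261 -0.0446  0.1157] q[-0.296  0.325  1.744 -0.     1.072 -1.415] yaw 2.690 zax[ 0.e+00 -1.e-04 -1.e+00] F[0.4 2.8 0.7] T[ 0.476 -0.282 -0.018] w51.3 g30.0
time: 5.62
ee_pos: [0.526, -0.0447, 0.1157]
orientation: [0.458, 0.889, -0.0, -0.0]
force: [0.9, 2.3, 2.0]
width: 0.556
grip_force: 30.0
t5.62 p[ 0.526  -0.0447  0.1157] q[-0.296  0.325  1.744 -0.     1.072 -0.916] yaw 2.190 zax[-1.e-04 -1.e-04 -1.e+00] F[0.9 2.3 2. ] T[ 0.332 -0.196 -0.151] w51.7 g30.0
```

```bash
for i in 1; do python3 -m inch '[[0,0,0.065,0,0,0,40],[0,0,0.065,0,0,0,40]]' >/dev/null; python3 -c "from h import *;st()"; python3 -m inch '[[0,0,0.065,0,0,0,40],[0,0,0.065,0,0,0,40]]' >/dev/null; python3 -c "from h import *;st()"; python3 -m inch '[[0,0,0.065,0,0,0,40],[0,0,0.065,0,0,0,40]]' >/dev/null; python3 -c "from h import *;st()"; python3 -m inch '[[0,0,0.065,0,0,0,40],[0,0,0.065,0,0,0,40]]' >/dev/null; python3 -c "from h import *;st()"; done
```

```text
t5.88 p[ 0.526  -0.0448  0.1157] q[-0.296  0.325  1.744 -0.     1.072 -0.852] yaw 2.127 zax[-1.e-04 -3.e-04 -1.e+00] F[-0.5  1.7  1.6] T[ 0.355 -0.203  0.06 ] w51.8 g30.0
t6.12 p[ 0.526  -0.0447  0.1157] q[-0.296  0.325  1.744 -0.     1.072 -0.788] yaw 2.062 zax[-2.e-04 -2.e-04 -1.e+00] F[0.5 1.  3.3] T[ 0.184 -0.09   0.008] w51.3 g30.0
t6.38 p[ 0.526  -0.0447  0.1157] q[-0.296  0.325  1.744 -0.     1.073 -0.723] yaw 1.997 zax[-2.e-04 -2.e-04 -1.e+00] F[-0.5  1.8  3.5] T[ 0.167 -0.024 -0.038] w51.5 g30.0
t6.62 p[ 0.5259 -0.0448  0.1157] q[-0.296  0.325  1.744 -0.     1.073 -0.658] yaw 1.932 zax[-2.e-04 -2.e-04 -1.e+00] F[-1.1  0.8  3.2] T[ 0.082  0.031 -0.064] w51.6 g30.0
```

```bash
sed -i 's/    return s,M/    print("   adj~%.3f j6tau %.3f"%(-1.63+2.69-np.arctan2(M[1,0],M[0,0]),s["joint_torque"][5]))\n    return s,M/' h.py
python3 -m inch '[[0,0,0.1,0,0,0,40],[0,0,0.2,0,0,0,40],[0,0,0.2,0,0,0,40]]' >/dev/null; python3 -c "from h import *;st()"; python3 -m inch '[[0,0,0.065,0,0,0,40],[0,0,0.065,0,0,0,40]]' >/dev/null; python3 -c "from h import *;st()"; python3 -m inch '[[0,0,0.065,0,0,0,40],[0,0,0.065,0,0,0,40]]' >/dev/null; python3 -c "from h import *;st()"; python3 -m inch '[[0,0,0.065,0,0,0,40],[0,0,0.065,0,0,0,40]]' >/dev/null; python3 -c "from h import *;st()"; python3 -m inch '[[0,0,0.065,0,0,0,40],[0,0,0.065,0,0,0,40]]' >/dev/null; python3 -c "from h import *;st()"
```

```text
t7.00 p[ 0.5259 -0.0448  0.1157] q[-0.296  0.325  1.744 -0.     1.073 -0.458] yaw 1.733 zax[-3.e-04 -2.e-04 -1.e+00] F[-1.   1.5  4.2] T[-0.005  0.182 -0.065] w51.3 g30.0
   adj~-0.673 j6tau 0.494
t7.25 p[ 0.5259 -0.0447  0.1157] q[-0.296  0.325  1.744 -0.     1.073 -0.394] yaw 1.668 zax[-4.e-04 -2.e-04 -1.e+00] F[-1.1 -0.2  3.1] T[ 0.008  0.259 -0.042] w51.4 g30.0
   adj~-0.608 j6tau 0.246
t7.50 p[ 0.5258 -0.0448  0.1157] q[-0.296  0.325  1.744 -0.     1.073 -0.328] yaw 1.603 zax[-4.e-04 -3.e-04 -1.e+00] F[-3.  -0.9  4.7] T[0.006 0.331 0.04 ] w51.3 g30.0
   adj~-0.543 j6tau 0.406
t7.75 p[ 0.5258 -0.0447  0.1157] q[-0.296  0.325  1.744 -0.     1.073 -0.263] yaw 1.538 zax[-5.e-04 -2.e-04 -1.e+00] F[-2.1 -0.5  5.1] T[-0.116  0.43  -0.068] w51.6 g30.0
   adj~-0.478 j6tau 0.256
t8.00 p[ 0.5258 -0.0448  0.1157] q[-0.296  0.325  1.744 -0.     1.073 -0.198] yaw 1.473 zax[-5.e-04 -2.e-04 -1.e+00] F[-3.5 -0.8  4.9] T[-0.107  0.465 -0.059] w51.7 g30.0
   adj~-0.413 j6tau 0.226
```

```bash
python3 -m inch '[[0,0,0.065,0,-0.4,0,40],[0,0,0.065,0,-0.4,0,40]]' >/dev/null; python3 -c "from h import *;st()"; python3 -m inch '[[0,0,0.065,0,0,0,40],[0,0,0.065,0,0,0,40]]' >/dev/null; python3 -c "from h import *;st()"; python3 -m inch '[[0,0,0.065,0,0,0,40],[0,0,0.065,0,0,0,40]]' >/dev/null; python3 -c "from h import *;st()"
```

```text
t8.25 p[ 0.5258 -0.0448  0.1157] q[-0.296  0.325  1.745 -0.     1.072 -0.133] yaw 1.408 zax[ 3.e-04 -3.e-04 -1.e+00] F[-2.5 -1.   4.1] T[-0.11   0.274 -0.097] w50.9 g30.0
   adj~-0.348 j6tau 0.251
t8.50 p[ 0.5257 -0.0448  0.1157] q[-0.296  0.325  1.745 -0.     1.072 -0.068] yaw 1.343 zax[ 1.e-04 -3.e-04 -1.e+00] F[-1.8 -1.4  4.4] T[-0.19   0.314  0.053] w51.3 g30.0
   adj~-0.283 j6tau 0.404
t8.75 p[ 0.5257 -0.0447  0.1157] q[-0.296  0.325  1.745 -0.     1.072 -0.003] yaw 1.278 zax[ 1.e-04 -2.e-04 -1.e+00] F[-1.2 -0.9  3.9] T[-0.264  0.321 -0.006] w51.5 g30.0
   adj~-0.218 j6tau 0.313
```

```bash
python3 -m inch '[[0,0,0.065,0,0,0,40],[0,0,0.065,0,0,0,40]]' >/dev/null; python3 -c "from h import *;st()"
```

```text
t9.00 p[ 0.5257 -0.0447  0.1157] q[-0.296  0.325  1.745 -0.     1.072  0.062] yaw 1.213 zax[ 2.e-04 -3.e-04 -1.e+00] F[-1.9 -0.9  4.9] T[-0.234  0.252 -0.067] w51.3 g30.0
   adj~-0.153 j6tau 0.293
```

```bash
python3 -m inch '[[0,0,0.065,0,0,0,40],[0,0,0.065,0,0,0,40]]' >/dev/null; python3 -c "from h import *;st()"; python3 -m inch '[[0,0,0.065,0,0,0,40],[0,0,0.065,0,0,0,40]]' >/dev/null; python3 -c "from h import *;st()"; python3 -m inch '[[0,0,0.065,0,0,0,40],[0,0,0.065,0,0,0,40]]' >/dev/null; python3 -c "from h import *;st()"
```

```text
t9.25 p[ 0.5257 -0.0447  0.1157] q[-0.296  0.325  1.745 -0.     1.072  0.127] yaw 1.148 zax[ 1.e-04 -2.e-04 -1.e+00] F[-1.4 -1.4  4.5] T[-0.32   0.239 -0.057] w51.3 g30.0
   adj~-0.088 j6tau 0.254
t9.50 p[ 0.5257 -0.0447  0.1157] q[-0.296  0.325  1.745 -0.     1.072  0.192] yaw 1.083 zax[ 0.e+00 -2.e-04 -1.e+00] F[-1.5 -1.3  4.3] T[-0.274  0.344  0.11 ] w51.4 g30.0
   adj~-0.023 j6tau 0.449
t9.75 p[ 0.5257 -0.0446  0.1157] q[-0.296  0.325  1.745 -0.     1.072  0.257] yaw 1.018 zax[ 2.e-04 -3.e-04 -1.e+00] F[-1.8 -1.6  4.5] T[-0.391  0.188  0.217] w51.5 g30.0
   adj~0.042 j6tau 0.507
```

```bash
python3 -m inch '[[0,0,0.04,0,0,0,40],[0,0,0.04,0,0,0,40]]' >/dev/null; python3 -c "from h import *;st()"; python3 -m inch '[[0,0,0,0,0,0,40]]' >/dev/null; python3 -c "from h import *;st()"
```

```text
t10.00 p[ 0.5257 -0.0446  0.1157] q[-0.296  0.325  1.745 -0.     1.072  0.297] yaw 0.978 zax[ 1.e-04 -3.e-04 -1.e+00] F[-2.9 -1.5  4.7] T[-0.502  0.139  0.309] w51.5 g30.0
   adj~0.082 j6tau 0.462
t10.12 p[ 0.5257 -0.0446  0.1157] q[-0.296  0.325  1.745 -0.     1.072  0.298] yaw 0.977 zax[ 2.e-04 -3.e-04 -1.e+00] F[-3.3 -1.2  4.7] T[-0.535  0.158  0.337] w51.6 g30.0
   adj~0.083 j6tau 0.291
```

Torque holds at about 0.33 N m, and the slope fits a touch at yaw ≈ 1.12, which is six clicks from the start. Backing off to yaw 1.904.

```bash
python3 -m inch '[[0,0,-0.1,0,0,0,40],[0,0,-0.2,0,0,0,40],[0,0,-0.3,0,0,0,40],[0,0,-0.4,0,0,0,40],[0,0,-0.5,0,0,0,40],[0,0,-0.6,0,0,0,40],[0,0,-0.7,0,0,0,40],[0,0,-0.8,0,0,0,40],[0,0,-0.88,0,0,0,40],[0,0,-0.927,0,0,0,40],[0,0,-0.927,0,0,0,40],[0,0,-0.927,0,0,0,40]]' >/dev/null; python3 -c "from h import *;st()"; python3 -m inch '[[0,0,0,0,0,0,56],[0,0,0,0,0,0,60],[0,0,0,0,0,0,70],[0,0,0,0,0,0,80],[0,0,0,0,0,0,93],[0,0,0,0,0,0,93],[0,0,0,0,0,0,93],[0,0,0,0,0,0,93]]'>/dev/null; python3 -c "from h import *;st()"; python3 -m inch '[[0,0,0,0,0,-10,93],[0,0,0,0,0,-30,93],[0,0,0,0,0,-60,93],[0,0,0,0,0,-90,93],[0,0,0,0,0,-114,93],[0,0,0,0,0,-114,93],[0,0,0,0,0,-114,93]]' >/dev/null
python3 - <<'E'
from h import *; from bench import ctrl; import cv2
s,M=st();c=ctrl.camera_params("wrist");p,d=ctrl.read_camera("wrist");np.savez("pics/w2.npz",**c)
cv2.imwrite("pics/crop3.png",cv2.resize(p[120:260,210:350,::-1],None,fx=4,fy=4,interpolation=cv2.INTER_CUBIC))
E
```

```text
t11.62 p[ 0.5259 -0.0447  0.1157] q[-0.296  0.325  1.744  0.     1.072 -0.627] yaw 1.901 zax[ 5.e-04 -1.e-04 -1.e+00] F[-0.1 -2.4  4.7] T[-0.501  0.089  0.04 ] w51.3 g30.0
   adj~-0.841 j6tau -0.027
t12.62 p[ 0.5257 -0.0446  0.1157] q[-0.296  0.325  1.745 -0.     1.072 -0.627] yaw 1.902 zax[ 1.e-04 -0.e+00 -1.e+00] F[ 0.2  0.4 -0. ] T[-0.017 -0.168  0.012] w92.7 g0.0
   adj~-0.842 j6tau 0.000
t13.50 p[ 0.5252 -0.0444  0.229 ] q[-0.296  0.218  1.59   0.     1.335 -0.627] yaw 1.902 zax[-9.e-04  3.e-04 -1.e+00] F[-0.8 -0.5 -0.1] T[-0.07  -0.057 -0.039] w93.0 g0.0
   adj~-0.842 j6tau 0.001
```

View pics/crop3.png

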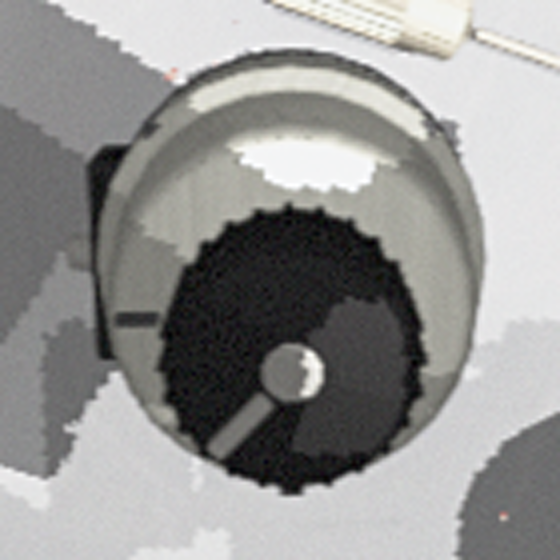

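The bar tip is now at (216,453), the hub at (291,373), and the pointer runs from (115,320) to (158,319). Next I'll measure the change in angle.

Run:
```python
from h import *
c=dict(np.load("pics/w2.npz"));f=lambda x,y,z:ray(c,210+x/4,120+y/4,z)[:2]
h,t=f(291,373,.138),f(216,453,.1365);a,b=f(115,320,.095),f(158,319,.095)
g=lambda v:np.arctan2(v[1],v[0])
print(h,t,"bar",g(t-h),"turned",-(g(t-h)+1.1655),"adj",-(g(t-h)-g(a-h)),-(g(t-h)-g(a-b)))
```

```text
[ 0.52418549 -0.04545767] [ 0.51565103 -0.06651514] bar -1.9558576785999884 turned 0.7903576785999884 adj -0.8300379489527361 -0.8312929489226597
```

```bash
python3 -c "
from bench import ctrl;print(ctrl.sign_off())"
```

```text
the job is handed in; nothing more can be done
None
```

The ring was turned clockwise until the burrs touched (a steady 0.33 N m, at about -0.05 rad), backed off three clicks to about -0.83 rad as seen by the wrist camera, and released; the job was handed in at about 13.6 s, and no verdict was returned.

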